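# Dock the dried spatula handle-first

### The job

Draw the spatula out of the white drying hood by its handle, lay it down on the open front part of the wooden stove cover and let go of it there; then take hold of it again on its thin neck or its head, lift it and slide it handle-first, until it stops, into the free pocket of the dark wooden dock, the one under the green tab. Do not drop the spatula, and do not disturb the two tools already docked or the other things standing about.

Things in the scene. Friction and masses are not known exactly. Their poses are not given: they have to be found in the camera images.
- spatula: the spatula, 315 mm long, loose, 60 to 110 g: black handle and neck, reddish head; starts flat in the hood, only the handle out. Origin: mid-length, underside; x from handle to head, z up. Handle x -158 to -32 mm, 24 wide, 16 high; neck x -32 to +68, 10 wide, 1 to 11 mm above the underside; head x +68 to +158, 52 wide, 10 thick. Balances near x = +10 mm.
- handle_end (a point): middle of the free end of the spatula's handle, 158 mm behind its origin and 8 mm above its underside; axes as the spatula's
- hood: white plastic drying hood, fixed: a low slatted tunnel without a floor, 195 (x) x 74 (y) x 35 mm high, open only at its -x end; inside 62 mm wide, 30 mm high, 187 mm deep. Origin: centre of its underside, on the stove cover; z up. The spatula lies on the cover inside and comes out straight along the hood's -x.
- hood_mouth (a point): middle of the hood's open end at the cover's level, 97.5 mm before its centre; axes as the hood's
- cover: pale wooden stove cover, fixed over the burners: the work surface here, 680 (x) x 730 (y) x 45 mm, its flat top 45 mm above the range top (z = 0.045). Origin: centre of its underside. Everything stands on it; its front middle part is free for laying the spatula down.
- dock: wooden dock, fixed, 210 (x) x 222 (y) x 48 mm: 12 mm base with three roofed pockets at y = -76, 0, +76 mm, open to -x, each 34 wide, 30 high, 130 deep to a solid back wall; wall ends rounded as lead-in, up to 21 mm before the mouths. Base runs 70 mm out before the mouths. Origin: centre of its underside; z up. Docked heads stick out along -x.
- free_mouth (a point): middle of the mouth of the free pocket, at its floor (12 mm above the cover top); x points into the pocket (as the dock's x), z up. The pocket's back wall is at x = +130 mm.
- tab: green plastic tab, fixed, 26 mm wide, 28 mm high, on the front of the dock's roof over the free pocket (48 to 76 mm above the cover top). Origin at cover-top level 43 mm beyond the free pocket's mouth; axes as the dock's.
- docked_peeler: peeler with a black handle, 170 mm long, 26 mm wide, loose, already docked in one pocket, its handle hidden, its 14 mm wide metal blade end sticking out about 75 mm before the mouth. Origin: middle of its length, underside; x toward its blade.
- spoon: blue plastic stirring paddle, 295 mm long, head 46 mm wide, 16 mm high, loose, already docked in another pocket, its head up to 170 mm before the mouth. Origin: 85 mm from its handle end, underside; x toward its head.
- pepper_mill: brown wooden pepper mill, 58 mm across, 170 mm high, loose, at the back; origin: centre of its underside
- spice: spice jar with a red cap, 45 mm across, 106 mm high, loose, front left; origin: centre of its underside
- timer: red kitchen timer with a white dial, 66 mm across, 52 mm high, loose, front right; origin: centre of its underside
- tomato: tomato, 69 mm, loose, front right; origin: centre of its underside
- mug: white spotted mug, 92 x 127 x 93 mm with handle, loose, front right; origin: centre of its underside
- garlic: garlic bulb, 53 mm, loose, front left; origin: centre of its underside

How it is judged:
By the outcome, as a careful person would: the job done as asked, in the order asked, and still so for the second after the job is handed in, with the robot touching nothing.
It also fails if it takes over 61 s, if anything falls off the work surface, if the arm or the gripper's body presses on something with over 40 N, if the wrist force passes 120 N, or if a joint passes its speed limit or range.

### The arm

A 6-joint arm with a two-finger parallel gripper is mounted at the origin on a cart in front of the work surface, level with it; the furniture and walls round the work are solid. World frame = base frame: x ahead of the robot, y to its left, z up, the work surface at z = 0. Lengths are in m, angles in rad, forces in N, time in s.
With the tool pointing down it reaches from about 0.25 to 0.8 m from the base axis. Payload 8.5 kg.
Tool frame: the origin (TCP) lies at the very end of the fingers, on their centre line; the grasp point (between the pads) lies 19 mm behind it (manip.hold_point_z is the distance from the TCP to the grasp point, in m); z points along the fingers, y is the line along which they close (so a half turn about z gives the same grasp; the last joint's range is limited). The gripper opens to 85 mm and grips with 20 to 120 N. Pads are 22 mm wide; open, the fingers measure 114 mm over their backs; the gripper's body (76 mm by 85 mm) begins 54 mm behind the grasp point. The pads swing forward as they close: fully open they stand 13 mm farther back than shut.
Start: joints at [-1.194, 0.238, -0.013, 1.319, 0, 1.571], TCP at [0.193, -0.488, 0.231] pointing down, gripper open.
Joint ranges: [-2.66, 2.66], [-1.03, 1.9], [-1.14, 1.46], [-1.82, 2.27], [-1.45, 1.34], [-3.14, 3.14]. Speed limits (rad/s): [2.22, 2.22, 2.79, 3.14, 3.14, 3.14].

### API

Orientations are given as a rotation vector (axis times angle).
In Python, from plant import manip gives the robot as it stands. The module is installed in compiled form; this text tells all that it offers.
- The arm moves only by the tool servo_tool, never from a script. Its arguments are lists of equal length, an entry for each row: "claw": the gripper command: -1 is fully open, 1 is shut, values between are in proportion; "travel": the shift along the world's x, y, z normalised to -1 to 1, where 1 is 2 cm, a list of three; "twist": the turn about the world's z normalised to -1 to 1, where 1 is 6 degrees. In form: {"claw": [claw, ...], "travel": [[tx, ty, tz], ...], "twist": [twist, ...]}. A call has exactly 8 rows; each row shifts and turns the commanded pose from where the row before left it; what a row does not reach is not made up. A row lasts 1/12 s, in which the tool goes at most 41.7 mm and 7.16 degrees, less where a joint would pass 70% of its speed; a pose out of reach is approached as far as the arm can. A call with a number of a shift or a turn outside -1 to 1 is refused whole. A call with a gripper value outside its range is refused whole. The fingers move at their own pace and stop on an object; "grip_force" is the grip in N (left out, the last holds). Time passes only in rows, so rows that do not move let the fingers close, or fill a call up. It gives the time, the measured TCP pose, the force, the opening and the grip force at its end, in the units of the state.
- manip.read_state(): the state, without advancing time (a new reading comes with each control period).
- manip.grab_frame(name): name is "side" or "top" or "wrist"; returns a dict with "img" (420x560x3 uint8, blue, green, red), "camera_matrix" (3x3 intrinsics, pixels), "rvec" (rotation vector, rad) and "tvec" (3), from world to camera coordinates, as OpenCV has them. Camera axes: x right, y down, z forward; pixel columns grow to the right and rows downward; lengths in m; the calibration is good to about 2 mm. A picture is of the moment at which its call begins. There is no depth.
- manip.finish_job(): hands the job in; it is judged then, once.
The state is a dict: "time_s": time; "joint_pos": joint angles; "dq": joint speeds; "joint_torque": joint torques, N m; "tool_pos": TCP position; "tcp_rot": TCP orientation; "wrist_force": force on the tool from outside, world axes, zero at the start; "torque": the same for the moment, N m; "finger_gap": finger opening in m; "finger_force": force on a finger pad.
Only numpy, scipy, OpenCV 4.12 (cv2) and the standard library are available. Lean on these libraries where they do the work, as an engineer would, in place of code of your own. Each camera call takes 0.05 s, during which the arm holds its last target. There are 200 camera calls.

## Working session

There is one attempt and no reset: what is moved stays moved. The work goes in short steps, Python scripts to look and compute and a tool call to move; the robot and the scene stay as the last step left them, time stands still between calls to the robot, and variables do not carry over. Pictures are saved under pics/ and viewed, at most 12 in all, crops included, and the job is handed in when it is done.

Besides the shell and the picture viewer there is one more tool, called after ">>>" by a JSON object that holds its "name" and its "arguments". servo_tool: Moves the arm, as the interface text tells. Its arguments: {"type":"object","properties":{"claw":{"type":"array","items":{"type":"number"}},"travel":{"type":"array","items":{"type":"array","items":{"type":"number"}}},"twist":{"type":"array","items":{"type":"number"}},"grip_force":{"type":"number"}},"required":["claw","travel","twist"]}

```bash
mkdir -p pics; cat > h.py <<'E'
import cv2, numpy as np
from plant import manip
def snap(n,f):
    d=manip.grab_frame(n); cv2.imwrite('pics/'+f+'.png',d['img']); np.savez('pics/'+f+'.npz',K=d['camera_matrix'],r=np.array(d['rvec'],float),t=np.array(d['tvec'],float)); return d['img']
def w(f,uv,z):
    d=np.load('pics/'+f+'.npz'); R=cv2.Rodrigues(d['r'])[0]; t=d['t'].reshape(3)
    c=-R.T@t; v=R.T@np.linalg.inv(d['K'])@np.array([uv[0],uv[1],1.]); return c+v*(z-c[2])/v[2]
def px(f,p):
    d=np.load('pics/'+f+'.npz'); return cv2.projectPoints(np.array([p],float),d['r'],d['t'],d['K'],None)[0].ravel()
def st():
    s=manip.read_state()
    for k in('time_s','tool_pos','tcp_rot','wrist_force','finger_gap','finger_force','joint_pos'): print(k,np.round(s[k],4))
E
python3 - <<'E'
from h import *
a=snap('top','top0');b=snap('side','side0');
st()
cv2.imwrite('pics/top0b.png',cv2.resize(a,(800,600),interpolation=cv2.INTER_CUBIC))
for f in('top0','side0'):
    d=np.load('pics/'+f+'.npz');R=cv2.Rodrigues(d['r'])[0];print(-R.T@d['t'].reshape(3),d['K'][0,0])
print(manip.hold_point_z)
E
```

```text
time_s 0.1
tool_pos [ 0.193  -0.4878  0.2307]
tcp_rot [-3.0847e+00 -5.8820e-01  4.0000e-04]
wrist_force [ 0.0027 -0.016   0.457 ]
finger_gap 0.0856
finger_force 0.0
joint_pos [-1.194   0.2387 -0.0141  1.3192 -0.      1.5708]
[ 0.36760572 -0.02286608  1.29492793] 400.38189096546483
[0.41102324 0.82209129 0.60773901] 425.43262992283024
0.0187
```

View pics/top0b.png

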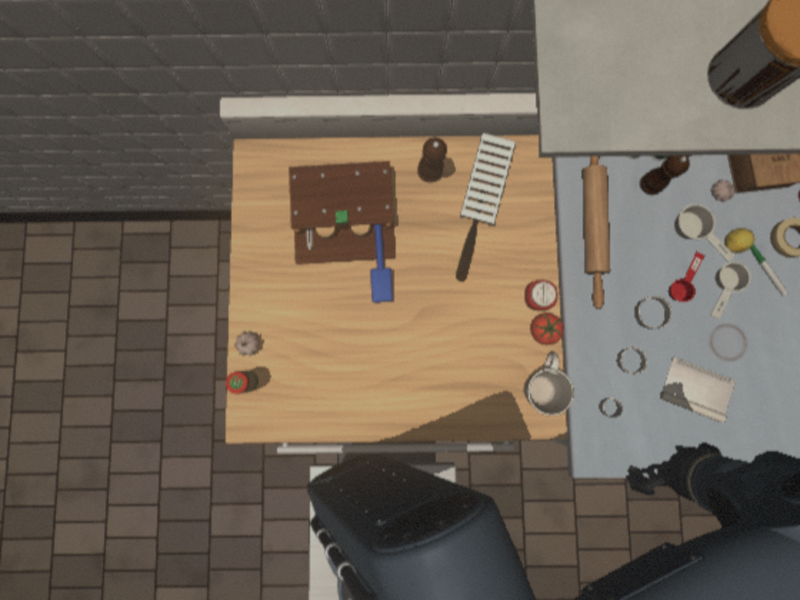

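View pics/side0.png

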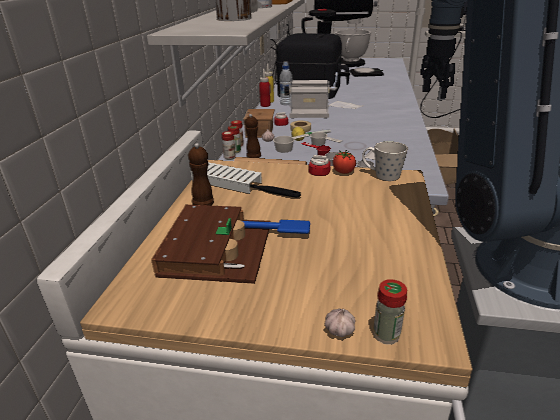

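Top view shows the hood at about (490,180) with the handle end at (462,278). The dock is at (343,212), with the green tab over the middle pocket at (341,216), the peeler to its left and the blue paddle to its right. I'll enlarge that part.

```bash
python3 - <<'E'
from h import *
a=cv2.imread('pics/top0.png')[90:220,195:368]
cv2.imwrite('pics/c1.png',cv2.resize(a,None,fx=4.6,fy=4.6,interpolation=cv2.INTER_CUBIC))
E
```

```text
(no output)
```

View pics/c1.png

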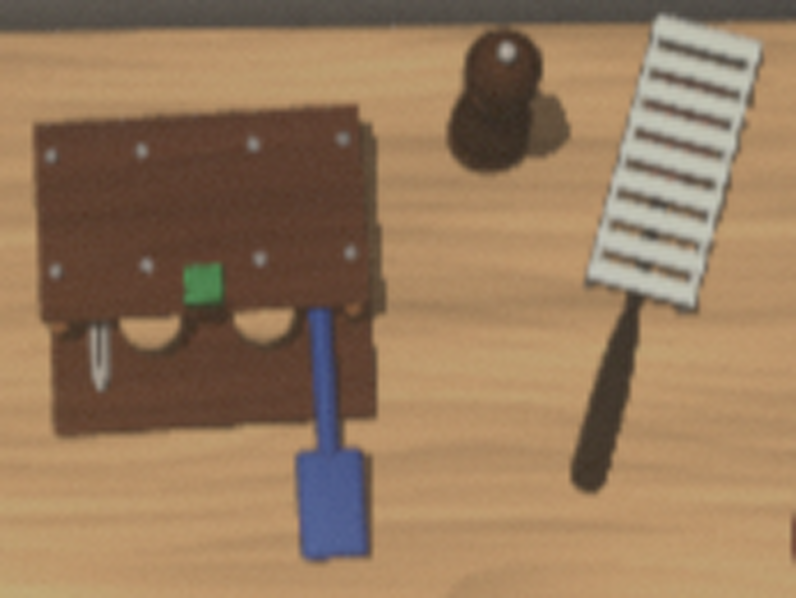

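Crop: dock roof corners are (35,124), (357,105) and (43,322). The base front runs (57,436) to (376,417). The hood roof is (657,14), (762,45), (695,310), (587,284). The handle end is at (588,490) and the neck meets the hood at (635,298).

```bash
python3 - <<'E'
from h import *
def q(u,v,z): return w('top0',(195+u/4.6,90+v/4.6),z)
for n,u,v,z in [('roofBL',35,124,.093),('roofBR',357,105,.093),('roofFL',43,322,.093),('baseFL',57,436,.057),('baseFR',376,417,.057),('hBL',657,14,.08),('hBR',762,45,.08),('hFR',695,310,.08),('hFL',587,284,.08),('hand',588,490,.056),('handmid',612,395,.061),('neck',635,298,.056),('tabc',203,270,.121),('spoonL',298,455,.061),('spoonend',337,558,.06),('spoonR',368,455,.06),('peel',100,390,.06),('mill',495,150,.1)]:
    print(n,np.round(q(u,v,z),4))
f=lambda n:None
a,b,c,d=[q(*x,.08)[:2] for x in [(657,14),(762,45),(695,310),(587,284)]]
ax=(a+b)/2-(c+d)/2; print('hood yaw',np.degrees(np.arctan2(ax[1],ax[0])),np.linalg.norm(ax),np.linalg.norm(a-b), (c+d)/2)
e,f=q(57,436,.057)[:2],q(376,417,.057)[:2]; g=f-e; print('dock yaw',np.degrees(np.arctan2(g[0],-g[1])),np.linalg.norm(g))
e,f=q(35,124,.093)[:2],q(357,105,.093)[:2]; g=f-e; print('dock yaw',np.degrees(np.arctan2(g[0],-g[1])),np.linalg.norm(g))
h=q(612,300,.056)
h,n=q(588,490,.056)[:2],q(635,298,.056)[:2]; print('sp yaw',np.degrees(np.arctan2(*(n-h)[::-1])),np.linalg.norm(n-h))
E
```

```text
roofBL [0.7963 0.1967 0.093 ]
roofBR [ 0.8065 -0.0222  0.093 ]
roofFL [0.6585 0.1898 0.093 ]
baseFL [0.5874 0.1857 0.057 ]
baseFR [ 0.5976 -0.0323  0.057 ]
hBL [ 0.8736 -0.2303  0.08  ]
hBR [ 0.85   -0.3017  0.08  ]
hFR [ 0.6637 -0.2485  0.08  ]
hFL [ 0.6828 -0.1762  0.08  ]
hand [ 0.5454 -0.1756  0.056 ]
handmid [ 0.6098 -0.1933  0.061 ]
neck [ 0.6786 -0.212   0.056 ]
tabc [0.6852 0.0802 0.121 ]
spoonL [0.5713 0.021  0.061 ]
spoonend [ 0.5008 -0.0047  0.06  ]
spoonR [ 0.5709 -0.0265  0.06  ]
peel [0.6184 0.156  0.06  ]
mill [ 0.771  -0.1146  0.1   ]
hood yaw -15.887324599256317 0.19604244704424834 0.07520957771639533 [ 0.67324736 -0.21232845]
dock yaw 2.6769149541706625 0.21823256427485407
dock yaw 2.6496091904411414 0.21917196069644512
sp yaw -15.278122191389857 0.13809374241756592
```

>>> {"name": "servo_tool", "arguments": {"claw": [-1, -1, -1, -1, -1, -1, -1, -1], "travel": [[0.9, 0.6, 0], [0.9, 0.6, 0], [0.9, 0.6, 0], [0.9, 0.6, 0], [0.9, 0.6, 0], [0.9, 0.6, 0], [0.9, 0.6, 0], [0.9, 0.6, 0]], "twist": [1, 1, 1, 1, 1, 1, 1, 1]}}

```text
time_s: 0.77
tool_pos: [0.3378, -0.3913, 0.231]
tcp_rot: [-2.575, -1.799, 0.0]
wrist_force: [0.6, 0.2, 1.3]
finger_gap: 0.0852
finger_force: 0.0
```

```bash
cat >> h.py <<'E'
def psi():
    R=cv2.Rodrigues(np.array(manip.read_state()['tcp_rot'],float))[0]; print('psi',np.degrees(np.arctan2(R[1,1],R[0,1])),'z',R[:,2].round(3))
E
python3 -c "
from h import *
st();psi()"
```

```text
time_s 0.7667
tool_pos [ 0.3378 -0.3913  0.231 ]
tcp_rot [-2.5746e+00 -1.7989e+00  2.0000e-04]
wrist_force [0.634  0.2349 1.256 ]
finger_gap 0.0852
finger_force 0.0
joint_pos [-0.8586  0.2251 -0.0319  1.3146 -0.      1.0633]
psi -20.116012811547016 z [-0.001  0.001 -1.   ]
```

>>> {"name": "servo_tool", "arguments": {"claw": [-1, -1, -1, -1, -1, -1, -1, -1], "travel": [[0.93, 0.6, -0.1], [0.93, 0.6, -0.1], [0.93, 0.6, -0.1], [0.93, 0.6, -0.1], [0.93, 0.6, -0.1], [0.93, 0.6, -0.1], [0.93, 0.6, -0.1], [0.93, 0.6, -0.1]], "twist": [0.985, 0.985, 0.985, 0.985, 0.985, 0.985, 0.985, 0.985]}}

```text
time_s: 1.43
tool_pos: [0.4866, -0.2953, 0.2148]
tcp_rot: [-1.637, -2.68, 0.0]
wrist_force: [0.6, 1.0, 0.5]
finger_gap: 0.0854
finger_force: 0.0
```

>>> {"name": "servo_tool", "arguments": {"claw": [-1, -1, -1, -1, -1, -1, -1, -1], "travel": [[0.93, 0.6, -0.1], [0.93, 0.6, -0.1], [0.93, 0.6, -0.1], [0.93, 0.6, -0.1], [0.93, 0.6, -0.1], [0.93, 0.6, -0.1], [0.93, 0.6, -0.1], [0.93, 0.6, -0.1]], "twist": [0.985, 0.985, 0.985, 0.985, 0.985, 0.985, 0.985, 0.985]}}

```text
time_s: 2.1
tool_pos: [0.6354, -0.1993, 0.1986]
tcp_rot: [-0.425, -3.112, -0.0]
wrist_force: [1.1, -0.9, -0.3]
finger_gap: 0.0857
finger_force: 0.0
```

```bash
python3 -c "
from h import *
snap('wrist','w1');st();psi()"
```

```text
time_s 2.15
tool_pos [ 0.6382 -0.1971  0.1976]
tcp_rot [-4.1040e-01 -3.1146e+00 -2.0000e-03]
wrist_force [-0.6878  2.6155 -0.8089]
finger_gap 0.0857
finger_force 0.0
joint_pos [-3.0020e-01  5.0070e-01  3.0130e-01  1.3716e+00  1.2000e-03 -3.8200e-02]
psi 74.9882681073769 z [ 0.     0.001 -1.   ]
```

View pics/w1.png

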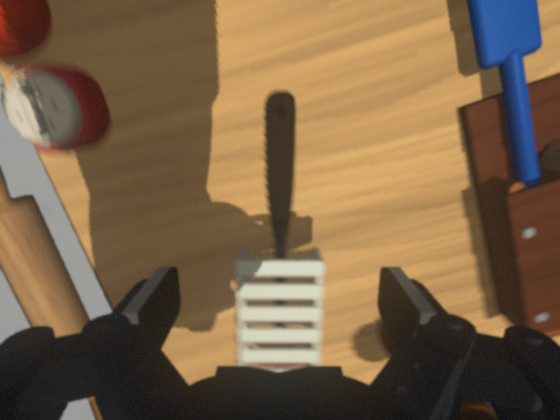

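Wrist view: the handle end is at (281,95), the handle runs down to the hood front at (280,258), and the hood front edge spans (237,262) to (325,262).

```bash
python3 -c "
from h import *
h=w('w1',(281,94),.053);n=w('w1',(280,245),.053);print(h,n,np.degrees(np.arctan2(*(n-h)[[1,0]])),np.linalg.norm(n-h))
print(w('w1',(237,262),.08),w('w1',(325,262),.08), w('w1',(281,262),.08))
st();psi()"
```

```text
[ 0.55175749 -0.17374192  0.053     ] [ 0.67793572 -0.20953596  0.053     ] -15.837493361503247 0.1311570014511252
[ 0.67272593 -0.24591246  0.08      ] [ 0.69263783 -0.17419946  0.08      ] [ 0.68268338 -0.21005055  0.08      ]
time_s 2.15
tool_pos [ 0.6382 -0.1971  0.1976]
tcp_rot [-4.1040e-01 -3.1146e+00 -2.0000e-03]
wrist_force [-0.6878  2.6155 -0.8089]
finger_gap 0.0857
finger_force 0.0
joint_pos [-3.0020e-01  5.0070e-01  3.0130e-01  1.3716e+00  1.2000e-03 -3.8200e-02]
psi 74.9882681073769 z [ 0.     0.001 -1.   ]
```

>>> {"name": "servo_tool", "arguments": {"claw": [-1, -1, -1, -1, -1, -1, -1, -1], "travel": [[-0.1, -0.05, -0.9], [-0.1, -0.05, -0.9], [0, -0.05, -0.9], [0, 0, -0.9], [0, 0, -0.9], [0, 0, -0.9], [0, 0, -0.9], [0, 0, -0.6]], "twist": [-0.1, 0, 0, 0, 0, 0, 0, 0]}}

```text
time_s: 2.82
tool_pos: [0.6296, -0.2029, 0.059]
tcp_rot: [-0.45, -3.107, -0.001]
wrist_force: [-0.0, -0.7, -0.1]
finger_gap: 0.0857
finger_force: 0.0
```

>>> {"name": "servo_tool", "arguments": {"claw": [-1, -1, -1, -1, -1, -1, -1, -1], "travel": [[0, 0, -0.3], [0, 0, 0], [0, 0, 0], [0, 0, 0], [0, 0, 0], [0, 0, 0], [0, 0, 0], [0, 0, 0]], "twist": [0, 0, 0, 0, 0, 0, 0, 0]}}

```text
time_s: 3.48
tool_pos: [0.6309, -0.2032, 0.0557]
tcp_rot: [0.449, 3.109, -0.0]
wrist_force: [0.1, 0.3, -0.6]
finger_gap: 0.0855
finger_force: 0.0
```

```bash
python3 -c "
from h import *
st();psi()"
```

```text
time_s 3.4833
tool_pos [ 0.6309 -0.2032  0.0557]
tcp_rot [ 4.4930e-01  3.1086e+00 -3.0000e-04]
wrist_force [ 0.0713  0.2897 -0.6276]
finger_gap 0.0855
finger_force 0.0
joint_pos [-3.1150e-01  5.6640e-01  4.1700e-02  1.0455e+00 -1.0000e-04 -2.4400e-02]
psi 73.55007224311609 z [ 0.001 -0.    -1.   ]
```

>>> {"name": "servo_tool", "arguments": {"claw": [-1, -1, -1, 0.3, 1, 1, 1, 1], "travel": [[0, 0.1, -0.2], [0, 0.05, -0.15], [0, 0, 0], [0, 0, 0], [0, 0, 0], [0, 0, 0], [0, 0, 0], [0, 0, 0]], "twist": [0.1, 0, 0, 0, 0, 0, 0, 0], "grip_force": 70}}

```text
time_s: 4.15
tool_pos: [0.6308, -0.2002, 0.0484]
tcp_rot: [0.433, 3.111, -0.0]
wrist_force: [0.7, 0.7, -0.1]
finger_gap: 0.0254
finger_force: 0.6
```

>>> {"name": "servo_tool", "arguments": {"claw": [1, 1, 1, 1, 1, 1, 1, 1], "travel": [[0, 0, 0], [0, 0, 0], [0, 0, 0], [0, 0, 0], [0, 0, 0], [0, 0, 0], [0, 0, 0], [0, 0, 0]], "twist": [0, 0, 0, 0, 0, 0, 0, 0]}}

```text
time_s: 4.82
tool_pos: [0.631, -0.2002, 0.0487]
tcp_rot: [0.433, 3.111, -0.0]
wrist_force: [0.2, -0.5, 5.6]
finger_gap: 0.0234
finger_force: 69.8
```

```bash
python3 -c "
from h import *
st();psi()"
```

```text
time_s 4.8167
tool_pos [ 0.631  -0.2002  0.0487]
tcp_rot [ 4.3320e-01  3.1109e+00 -4.0000e-04]
wrist_force [ 0.1793 -0.4893  5.5601]
finger_gap 0.0234
finger_force 69.8285
joint_pos [-3.0720e-01  5.7050e-01  2.9700e-02  1.0293e+00 -1.0000e-04 -3.0500e-02]
psi 74.1462447912875 z [ 0.001 -0.    -1.   ]
```

>>> {"name": "servo_tool", "arguments": {"claw": [1, 1, 1, 1, 1, 1, 1, 1], "travel": [[0, 0, 0.1], [-0.48, 0.136, 0], [-0.48, 0.136, 0], [-0.48, 0.136, 0], [-0.48, 0.136, 0], [-0.48, 0.136, 0], [-0.48, 0.136, 0], [-0.48, 0.136, 0]], "twist": [0, 0, 0, 0, 0, 0, 0, 0]}}

```text
time_s: 5.48
tool_pos: [0.5627, -0.1808, 0.0499]
tcp_rot: [-0.433, -3.111, -0.0]
wrist_force: [0.3, -0.8, -0.0]
finger_gap: 0.023
finger_force: 69.2
```

Force is low and the grip holds, so I continue the pull (about 137 mm more).

>>> {"name": "servo_tool", "arguments": {"claw": [1, 1, 1, 1, 1, 1, 1, 1], "travel": [[-0.48, 0.136, 0], [-0.48, 0.136, 0], [-0.48, 0.136, 0], [-0.48, 0.136, 0], [-0.48, 0.136, 0], [-0.48, 0.136, 0], [-0.48, 0.136, 0], [-0.48, 0.136, 0]], "twist": [0, 0, 0, 0, 0, 0, 0, 0]}}

```text
time_s: 6.15
tool_pos: [0.4858, -0.159, 0.0502]
tcp_rot: [-0.433, -3.111, 0.0]
wrist_force: [-0.4, 0.4, -1.5]
finger_gap: 0.023
finger_force: 69.2
```

>>> {"name": "servo_tool", "arguments": {"claw": [1, 1, 1, 1, 1, 1, 1, 1], "travel": [[-0.48, 0.136, 0], [-0.48, 0.136, 0], [-0.48, 0.136, 0], [-0.48, 0.136, 0], [-0.48, 0.136, 0], [-0.48, 0.136, 0], [-0.24, 0.07, 0], [0, 0, 0]], "twist": [0, 0, 0, 0, 0, 0, 0, 0]}}

```text
time_s: 6.82
tool_pos: [0.423, -0.1412, 0.0503]
tcp_rot: [-0.433, -3.111, -0.0]
wrist_force: [-0.2, -0.7, -0.7]
finger_gap: 0.0229
finger_force: 69.2
```

```bash
python3 -c "
from h import *
a=snap('top','t2');st();psi()
cv2.imwrite('pics/t2c.png',cv2.resize(a[90:290,155:415],None,fx=3,fy=3,interpolation=cv2.INTER_CUBIC))"
```

```text
time_s 6.8667
tool_pos [ 0.4241 -0.1415  0.0505]
tcp_rot [ 4.3320e-01  3.1112e+00 -2.0000e-04]
wrist_force [0.3393 0.3409 0.0585]
finger_gap 0.0229
finger_force 69.203
joint_pos [-3.221e-01  2.498e-01 -5.064e-01  8.142e-01 -1.000e-04 -4.530e-02]
psi 74.14490713705565 z [ 0. -0. -1.]
```

View pics/t2c.png

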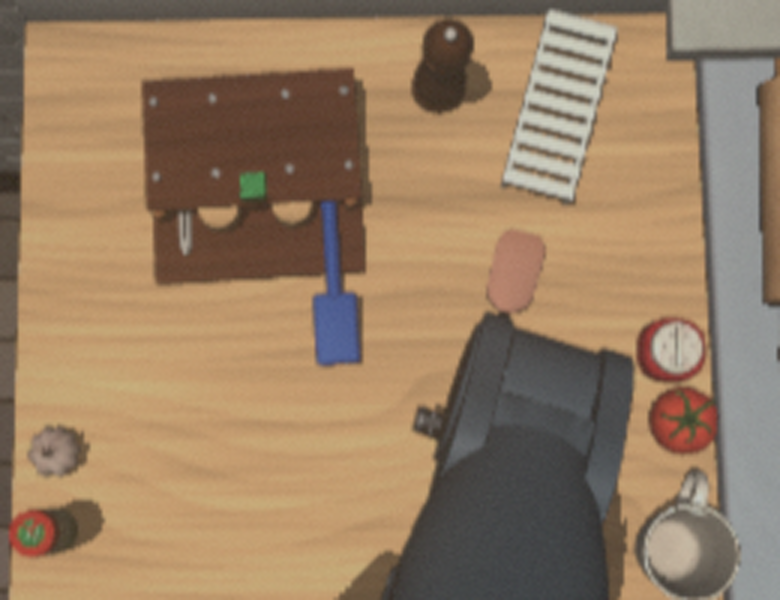

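Spatula is fully out (reddish head at crop (516,270), clear of the hood at (540,195)). Next I lift and swing it round.

>>> {"name": "servo_tool", "arguments": {"claw": [1, 1, 1, 1, 1, 1, 1, 1], "travel": [[0, 0.3, 0.5], [0, 0.6, 0.75], [0, 0.6, 0.75], [0, 0.6, 0.75], [0, 0.6, 0.5], [0, 0.6, 0], [0, 0.6, 0], [0, 0.6, 0]], "twist": [0, -0.5, -1, -1, -1, -1, -1, -1]}}

```text
time_s: 7.53
tool_pos: [0.4253, -0.0511, 0.1157]
tcp_rot: [1.454, 2.784, 0.001]
wrist_force: [0.6, 0.1, 0.5]
finger_gap: 0.0231
finger_force: 69.2
```

>>> {"name": "servo_tool", "arguments": {"claw": [1, 1, 1, 1, 1, 1, 1, 1], "travel": [[0, 0, 0], [0, 0, 0], [0, 0, 0], [0, 0, 0], [0, 0, 0], [0, 0, 0], [0, 0, 0], [0, 0, 0]], "twist": [-1, -1, -1, -1, -1, -1, -1, -1]}}

```text
time_s: 8.2
tool_pos: [0.4252, -0.0516, 0.1154]
tcp_rot: [2.461, 1.952, 0.001]
wrist_force: [0.2, -0.5, -0.1]
finger_gap: 0.0231
finger_force: 69.2
```

>>> {"name": "servo_tool", "arguments": {"claw": [1, 1, 1, 1, 1, 1, 1, 1], "travel": [[0.3, 0, 0], [0.3, -0.3, 0], [0.3, -0.3, 0], [0.3, -0.3, 0], [0.3, -0.3, 0], [0.3, -0.3, 0], [0.3, -0.3, 0], [0.3, -0.3, 0]], "twist": [-1, -1, -1, -1, -1, -1, -1, -1]}}

```text
time_s: 8.87
tool_pos: [0.4734, -0.094, 0.1153]
tcp_rot: [3.042, 0.783, 0.001]
wrist_force: [0.7, 0.2, -0.5]
finger_gap: 0.0229
finger_force: 69.2
```

```bash
python3 -c "
from h import *
st();psi()"
```

```text
time_s 8.8667
tool_pos [ 0.4734 -0.094   0.1153]
tcp_rot [3.0424e+00 7.8270e-01 9.0000e-04]
wrist_force [ 0.7358  0.2156 -0.4706]
finger_gap 0.0229
finger_force 69.1567
joint_pos [-1.9620e-01  2.3670e-01 -3.2730e-01  1.0062e+00  1.0000e-04  2.4418e+00]
psi -61.145800903617705 z [ 0.001  0.    -1.   ]
```

>>> {"name": "servo_tool", "arguments": {"claw": [1, 1, 1, 1, 1, 1, 1, 1], "travel": [[0, 0, 0], [0, 0, 0], [0, 0, -0.4], [0, 0, -0.5], [0, 0, -0.5], [0, 0, -0.5], [0, 0, -0.4], [0, 0, -0.3]], "twist": [-1, -1, -1, -1, -0.35, 0, 0, 0]}}

```text
time_s: 9.53
tool_pos: [0.4726, -0.0936, 0.0625]
tcp_rot: [-3.14, -0.084, 0.0]
wrist_force: [-0.5, 0.9, -0.4]
finger_gap: 0.0232
finger_force: 69.2
```

```bash
python3 -c "
from h import *
a=snap('side','s3');st();psi()
print(px('s3',(.4734,-.094,.06)))
cv2.imwrite('pics/s3c.png',cv2.resize(a[130:290,220:460],None,fx=3.3,fy=3.3,interpolation=cv2.INTER_CUBIC))"
```

```text
time_s 9.5833
tool_pos [ 0.4721 -0.0935  0.0617]
tcp_rot [-3.14e+00 -8.40e-02  2.20e-03]
wrist_force [-1.2567  0.6519 -0.8072]
finger_gap 0.0229
finger_force 69.1493
joint_pos [-1.9570e-01  2.8880e-01 -4.1230e-01  8.7120e-01  1.0000e-04  2.8924e+00]
psi -86.93349982779462 z [-0.001  0.    -1.   ]
[324.72937303 210.53901781]
```

View pics/s3c.png

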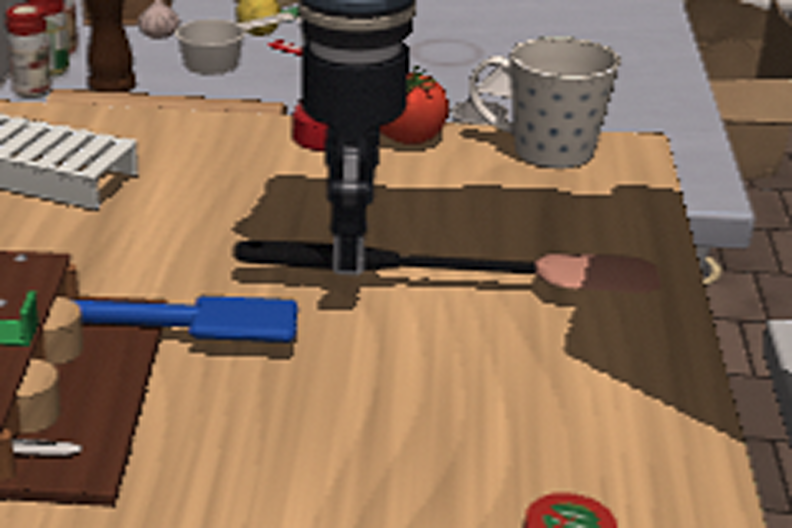

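Spatula is level in the grip, handle end at (240,250) and head at (590,270), all over the bare front of the cover. I lower it and let go.

>>> {"name": "servo_tool", "arguments": {"claw": [1, 1, 1, 1, 1, 1, 1, 1], "travel": [[0, 0, -0.15], [0, 0, -0.15], [0, 0, -0.15], [0, 0, -0.1], [0, 0, -0.05], [0, 0, 0], [0, 0, 0], [0, 0, 0]], "twist": [0, 0, 0, 0, 0, 0, 0, 0]}}

```text
time_s: 10.25
tool_pos: [0.4725, -0.0937, 0.0514]
tcp_rot: [-3.14, -0.084, -0.0]
wrist_force: [-0.6, 0.1, -0.8]
finger_gap: 0.0233
finger_force: 69.1
```

>>> {"name": "servo_tool", "arguments": {"claw": [1, 1, 1, 1, 0.6, 0.3, 0, 0], "travel": [[0, 0, -0.05], [0, 0, -0.06], [0, 0, 0], [0, 0, 0], [0, 0, 0], [0, 0, 0], [0, 0, 0], [0, 0, 0]], "twist": [0, 0, 0, 0, 0, 0, 0, 0]}}

```text
time_s: 10.92
tool_pos: [0.4724, -0.0936, 0.0491]
tcp_rot: [-3.14, -0.084, -0.0]
wrist_force: [0.2, 0.0, -0.4]
finger_gap: 0.0429
finger_force: 0.0
```

>>> {"name": "servo_tool", "arguments": {"claw": [-0.1, -0.1, -0.1, -0.1, -0.1, -0.1, -0.1, -0.1], "travel": [[0, 0, 0], [0, 0, 0], [0, 0, 0.3], [0, 0, 0.8], [0, 0, 1], [0, 0, 1], [0, 0, 1], [0, 0, 1]], "twist": [0, 0, 0, 0, 0, 0, 0, 0]}}

```text
time_s: 11.58
tool_pos: [0.4722, -0.0936, 0.1526]
tcp_rot: [-3.14, -0.083, -0.0]
wrist_force: [-0.1, 0.1, 0.4]
finger_gap: 0.0473
finger_force: 0.0
```

```bash
python3 -c "
from h import *
st();psi()"
```

```text
time_s 11.5833
tool_pos [ 0.4722 -0.0936  0.1526]
tcp_rot [-3.1405e+00 -8.3500e-02 -4.0000e-04]
wrist_force [-0.09    0.1105  0.3702]
finger_gap 0.0473
finger_force 0.0
joint_pos [-1.9570e-01  2.0550e-01 -2.6490e-01  1.1001e+00  1.0000e-04  2.8927e+00]
psi -86.95432746104925 z [ 0.  0. -1.]
```

>>> {"name": "servo_tool", "arguments": {"claw": [-0.1, -0.1, -0.1, -0.1, -0.1, -0.1, -0.1, -0.1], "travel": [[-0.18, 0, 0], [-0.18, 0, 0], [-0.18, 0, 0], [-0.18, 0, 0], [-0.18, 0, 0], [-0.18, 0, 0], [-0.18, 0, 0], [-0.18, 0, 0]], "twist": [1, 1, 1, 1, 1, 1, 1, 1]}}

```text
time_s: 12.25
tool_pos: [0.4434, -0.0936, 0.1516]
tcp_rot: [2.831, 1.361, 0.0]
wrist_force: [0.3, -0.1, -0.8]
finger_gap: 0.047
finger_force: 0.0
```

>>> {"name": "servo_tool", "arguments": {"claw": [-0.1, -0.1, -0.1, -0.1, -0.1, -0.1, -0.1, -0.1], "travel": [[-0.18, 0, 0], [-0.18, 0, 0], [-0.18, 0, 0], [-0.18, 0, 0], [-0.18, 0, 0], [-0.18, 0, 0], [-0.18, 0, 0], [-0.18, 0, 0]], "twist": [1, 1, 1, 1, 1, 1, 1, 1]}}

```text
time_s: 12.92
tool_pos: [0.4146, -0.0936, 0.1516]
tcp_rot: [2.033, 2.395, 0.0]
wrist_force: [-0.7, -0.2, -0.2]
finger_gap: 0.0467
finger_force: 0.0
```

>>> {"name": "servo_tool", "arguments": {"claw": [-0.1, -0.1, -0.1, -0.1, -0.1, -0.1, -0.1, -0.1], "travel": [[-0.18, 0, 0], [-0.18, 0, 0], [-0.18, 0, 0], [-0.18, 0, 0], [-0.18, 0, 0], [-0.18, 0, 0], [-0.18, 0, 0], [-0.18, 0, 0]], "twist": [1, 1, 1, 1, 1, 1, 1, 1]}}

```text
time_s: 13.58
tool_pos: [0.3858, -0.0936, 0.1516]
tcp_rot: [0.883, 3.014, -0.0]
wrist_force: [0.0, -0.2, -0.1]
finger_gap: 0.0466
finger_force: 0.0
```

>>> {"name": "servo_tool", "arguments": {"claw": [-0.1, -0.1, -0.1, -0.1, -0.1, -0.1, -0.1, -0.1], "travel": [[-0.18, 0, 0], [-0.18, 0, 0], [-0.18, 0, 0], [-0.18, 0, 0], [-0.18, -0.2, 0], [-0.18, -0.1, 0], [0, 0, 0], [0, 0, 0]], "twist": [1, 1, 1, 1, 1, 1, 0, 0]}}

```text
time_s: 14.25
tool_pos: [0.3644, -0.0996, 0.1515]
tcp_rot: [-0.078, 3.14, -0.0]
wrist_force: [-0.1, -0.0, 0.4]
finger_gap: 0.0472
finger_force: 0.0
```

```bash
python3 -c "
from h import *
a=snap('wrist','w4');snap('top','t4');st();psi()"
```

```text
time_s 14.35
tool_pos [ 0.3646 -0.0996  0.1513]
tcp_rot [-7.8300e-02  3.1401e+00 -3.0000e-04]
wrist_force [-0.4355 -0.4521 -0.5458]
finger_gap 0.047
finger_force 0.0
joint_pos [-0.2666  0.0334 -0.4729  1.064  -0.     -0.3165]
psi 92.85675929951364 z [ 0. -0. -1.]
```

View pics/w4.png

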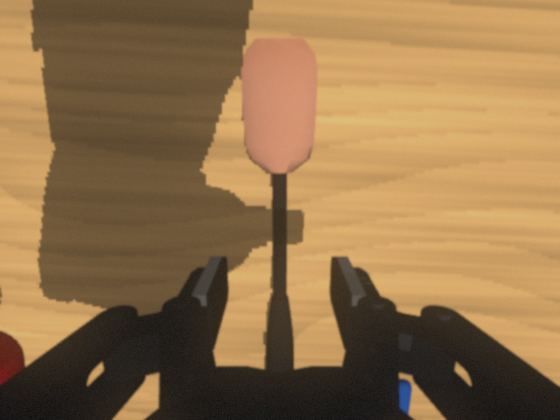

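Wrist view: the head end is at (280,38), the head/neck joint at (279,175) and the neck/handle joint at about (279,293). The neck is centred between the fingers.

```bash
python3 -c "
from h import *
a=w('w4',(280,38),.052);b=w('w4',(279,175),.052);c=w('w4',(279,293),.056);print(a,b,c,np.degrees(np.arctan2(*(c-a)[[1,0]])),np.linalg.norm(c-a))
"
```

```text
[ 0.24558477 -0.10428103  0.052     ] [ 0.33565743 -0.10042593  0.052     ] [ 0.42918057 -0.09574337  0.056     ] 2.6624779416268276 0.1838377250340949
```

>>> {"name": "servo_tool", "arguments": {"claw": [-0.1, -0.1, -0.1, -0.1, -0.1, -0.1, -0.1, -0.1], "travel": [[0, 0, -0.9], [0, 0, -0.9], [0, 0, -0.9], [0, 0, -0.9], [0, 0, -0.8], [0, 0, -0.5], [0, 0, -0.2], [0, 0, -0.02]], "twist": [0, 0, 0, 0, 0, 0, 0, 0]}}

```text
time_s: 15.02
tool_pos: [0.364, -0.0994, 0.0481]
tcp_rot: [0.081, -3.139, -0.001]
wrist_force: [0.4, -0.2, 0.3]
finger_gap: 0.0471
finger_force: 0.0
```

>>> {"name": "servo_tool", "arguments": {"claw": [0.2, 0.5, 0.8, 1, 1, 1, 1, 1], "travel": [[0, 0, 0], [0, 0, 0], [0, 0, 0], [0, 0, 0], [0, 0, 0], [0, 0, 0], [0, 0, 0], [0, 0, 0]], "twist": [0, 0, 0, 0, 0, 0, 0, 0], "grip_force": 70}}

```text
time_s: 15.68
tool_pos: [0.3649, -0.0998, 0.0496]
tcp_rot: [-0.083, 3.139, -0.001]
wrist_force: [-1.3, 0.3, 5.6]
finger_gap: 0.0077
finger_force: 68.6
```

```bash
python3 -c "
from h import *
st();psi()"
```

```text
time_s 15.6833
tool_pos [ 0.3649 -0.0998  0.0496]
tcp_rot [-8.3100e-02  3.1389e+00 -9.0000e-04]
wrist_force [-1.2778  0.277   5.6257]
finger_gap 0.0077
finger_force 68.6111
joint_pos [-2.668e-01  1.457e-01 -6.525e-01  7.709e-01 -1.000e-04 -3.197e-01]
psi 93.03438877844745 z [ 0.002 -0.001 -1.   ]
```

>>> {"name": "servo_tool", "arguments": {"claw": [1, 1, 1, 1, 1, 1, 1, 1], "travel": [[0, 0, 0.3], [0, 0, 0.6], [0, 0, 0.8], [0, 0, 0.8], [0, 0, 0.8], [0, 0, 0.5], [0, 0, 0.2], [0, 0, 0]], "twist": [0, 0, 0, 0, 0, 0, 0, 0]}}

```text
time_s: 16.35
tool_pos: [0.365, -0.0998, 0.1298]
tcp_rot: [-0.083, 3.138, -0.001]
wrist_force: [0.3, -0.7, 0.3]
finger_gap: 0.0082
finger_force: 68.6
```

>>> {"name": "servo_tool", "arguments": {"claw": [1, 1, 1, 1, 1, 1, 1, 1], "travel": [[0.1, 0.3, 0], [0.2, 0.6, 0], [0.2, 0.6, 0], [0.2, 0.6, 0], [0.2, 0.6, 0], [0.2, 0.6, 0], [0.2, 0.6, 0], [0.2, 0.6, 0]], "twist": [0, 0, 0, 0, 0, 0, 0, 0]}}

```text
time_s: 17.02
tool_pos: [0.3939, -0.0086, 0.1278]
tcp_rot: [0.084, -3.139, -0.0]
wrist_force: [0.0, 0.9, 0.0]
finger_gap: 0.0079
finger_force: 68.7
```

>>> {"name": "servo_tool", "arguments": {"claw": [1, 1, 1, 1, 1, 1, 1, 1], "travel": [[0.2, 0.6, 0], [0.2, 0.6, 0], [0.2, 0.6, 0], [0.2, 0.6, 0], [0.2, 0.6, 0], [0.2, 0.6, 0], [0.1, 0.3, 0], [0, 0, 0]], "twist": [0, 0, 0, 0, 0, 0, 0, 0]}}

```text
time_s: 17.68
tool_pos: [0.4203, 0.0695, 0.128]
tcp_rot: [0.086, -3.139, 0.0]
wrist_force: [-0.4, -0.0, -0.8]
finger_gap: 0.0078
finger_force: 68.7
```

```bash
python3 -c "
from h import *
a=snap('top','t5');b=snap('side','s5');st();psi()
a=cv2.resize(a[100:240,190:330],None,fx=4,fy=4,interpolation=cv2.INTER_CUBIC)
b=cv2.resize(b[170:310,140:380],(800,467),interpolation=cv2.INTER_CUBIC)
cv2.imwrite('pics/t5c.png',a);cv2.imwrite('pics/s5c.png',b)"
```

```text
time_s 17.7833
tool_pos [0.4198 0.0684 0.1281]
tcp_rot [ 8.4600e-02 -3.1392e+00  7.0000e-04]
wrist_force [-0.0934 -0.3865 -1.6673]
finger_gap 0.0079
finger_force 68.655
joint_pos [ 1.6170e-01  1.3420e-01 -4.2390e-01  1.0141e+00 -3.0000e-04  1.0780e-01]
psi 93.08786296369814 z [-0.001 -0.    -1.   ]
```

View pics/t5c.png

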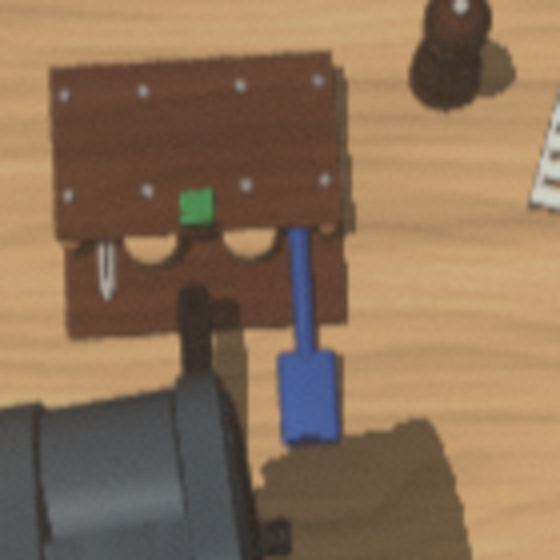

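View pics/s5c.png

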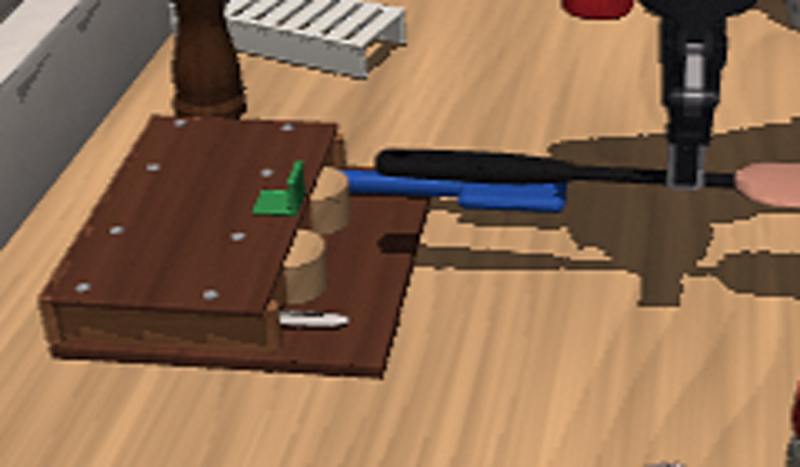

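Top crop: the handle end is at (195,288), with edges at 182 and 209. The lead-in posts leave the free gap between x=180 (left) and 222 (right) at row about 243. The side view shows the spatula level, pointing at the middle pocket.

```bash
python3 -c "
from h import *
q=lambda u,v,z: np.round(w('t5',(190+u/4,100+v/4),z),4)
print('end',q(195,288,.135),'hmid',q(196.5,360,.135))
for z in(.06,.088): print('postL',q(180,243,z),'R',q(222,240,z),'postctr',q(152,241,z),q(250,236,z))
print('dockbase',q(70,338,.057),q(347,321,.057),'roofF',q(57,241,.093),q(341,222,.093), 'roofB',q(51,67,.093),q(330,51,.093))
b=lambda u,v:(140+u*.3,170+v*.3)
for p in [(.46+.158,.0789,.124+.008)]: print((px('s5',p)-[140,170])/.3)
# side: handle end px (376,160), given y=.078 solve x,z
d=np.load('pics/s5.npz');R=cv2.Rodrigues(d['r'])[0];c=-R.T@d['t'].reshape(3)
for u,v,y in[(377,160,.078),(570,172,.073),(735,181,.066)]:
  r=R.T@np.linalg.inv(d['K'])@np.array([*b(u,v),1]);print(c+r*(y-c[1])/r[1])
"
```

```text
end [0.6106 0.0801 0.135 ] hmid [0.5567 0.0791 0.135 ]
postL [0.6627 0.0986 0.06  ] R [0.6647 0.0654 0.06  ] postctr [0.6646 0.1207 0.06  ] [0.6676 0.0433 0.06  ]
postL [0.656  0.0959 0.088 ] R [0.6579 0.0634 0.088 ] postctr [0.6579 0.1175 0.088 ] [0.6608 0.0418 0.088 ]
dockbase [0.5883 0.1853 0.057 ] [ 0.5989 -0.0324  0.057 ] roofF [0.6577 0.19   0.093 ] [ 0.6696 -0.0286  0.093 ] roofB [0.797  0.1963 0.093 ] [ 0.8067 -0.0219  0.093 ]
[368.75067826 160.95942152]
[0.61277952 0.078      0.13259384]
[0.48988896 0.073      0.13074838]
[0.38784871 0.066      0.12832933]
```

>>> {"name": "servo_tool", "arguments": {"claw": [1, 1, 1, 1, 1, 1, 1, 1], "travel": [[0, 0, -0.4], [0, 0, -0.6], [0, 0, -0.6], [0, 0, -0.6], [0, 0, -0.5], [0, 0, -0.3], [0, 0, -0.15], [0, 0, 0]], "twist": [-0.07, 0, 0, 0, 0, 0, 0, 0]}}

```text
time_s: 18.45
tool_pos: [0.4198, 0.068, 0.0651]
tcp_rot: [0.071, -3.14, 0.0]
wrist_force: [0.3, -0.7, -0.4]
finger_gap: 0.008
finger_force: 68.7
```

```bash
python3 -c "
from h import *
a=snap('top','t6');b=snap('side','s6');st();psi()
a=cv2.resize(a[100:240,190:330],None,fx=4,fy=4,interpolation=cv2.INTER_CUBIC)[150:400,50:400]
b=cv2.resize(b[170:310,140:380],(800,467),interpolation=cv2.INTER_CUBIC)[80:330,220:660]
cv2.imwrite('pics/c6.png',np.hstack([a,b]))"
```

```text
time_s 18.55
tool_pos [0.4205 0.0682 0.0659]
tcp_rot [-7.1400e-02  3.1405e+00 -2.0000e-04]
wrist_force [ 0.24    0.6844 -0.4205]
finger_gap 0.0079
finger_force 68.6554
joint_pos [ 1.609e-01  1.992e-01 -5.279e-01  8.434e-01 -1.000e-04  1.155e-01]
psi 92.60475678757045 z [ 0. -0. -1.]
```

View pics/c6.png

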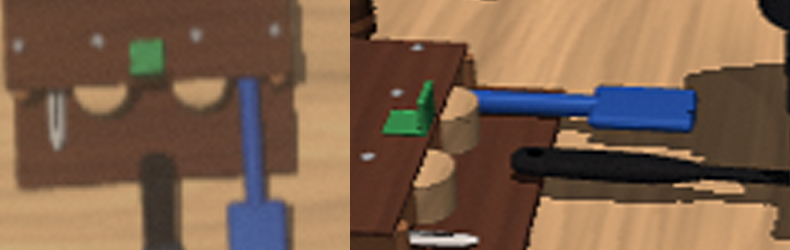

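Handle end is at (158,155) in the left half, width 142–174. The gap between the posts runs from about 130 to 173 at row 93.

```bash
python3 -c "
from h import *
q=lambda u,v,z: np.round(w('t6',(190+(u+50)/4,100+(v+150)/4),z),4)
print('end',q(158,155,.075),'h2',q(161,240,.075),'edges',q(142,170,.072),q(174,170,.072))
print('posts',q(130,93,.075),q(173,90,.075))
"
```

```text
end [0.6096 0.0754 0.075 ] h2 [0.5429 0.0732 0.075 ] edges [0.5985 0.0881 0.072 ] [0.5982 0.0632 0.072 ]
posts [0.6591 0.0971 0.075 ] [0.661  0.0636 0.075 ]
```

>>> {"name": "servo_tool", "arguments": {"claw": [1, 1, 1, 1, 1, 1, 1, 1], "travel": [[0, 0.1, 0], [0.2, 0.01, 0], [0.4, 0.02, 0], [0.5, 0.023, 0], [0.5, 0.023, 0], [0.5, 0.023, 0], [0.5, 0.023, 0], [0.4, 0.02, 0]], "twist": [0, 0, 0, 0, 0, 0, 0, 0]}}

```text
time_s: 19.22
tool_pos: [0.4819, 0.0733, 0.0656]
tcp_rot: [-0.072, 3.14, -0.0]
wrist_force: [0.2, 0.7, -0.8]
finger_gap: 0.008
finger_force: 68.7
```

>>> {"name": "servo_tool", "arguments": {"claw": [1, 1, 1, 1, 1, 1, 1, 1], "travel": [[0.3, 0.014, 0], [0.3, 0.014, 0], [0.3, 0.014, 0], [0.3, 0.014, 0], [0.3, 0.014, 0], [0.3, 0.014, 0], [0.3, 0.014, 0], [0.1, 0.005, 0]], "twist": [0, 0, 0, 0, 0, 0, 0, 0]}}

```text
time_s: 19.88
tool_pos: [0.5255, 0.0754, 0.0657]
tcp_rot: [-0.072, 3.14, -0.0]
wrist_force: [0.3, 0.2, -0.7]
finger_gap: 0.0081
finger_force: 68.7
```

```bash
python3 -c "
from h import *
st();psi()"
```

```text
time_s 19.8833
tool_pos [0.5255 0.0754 0.0657]
tcp_rot [-7.2000e-02  3.1401e+00 -1.0000e-04]
wrist_force [ 0.3307  0.177  -0.7175]
finger_gap 0.0081
finger_force 68.6553
joint_pos [ 1.425e-01  3.571e-01 -2.934e-01  9.196e-01 -1.000e-04  9.670e-02]
psi 92.62641347356445 z [ 0.001 -0.    -1.   ]
```

>>> {"name": "servo_tool", "arguments": {"claw": [1, 1, 1, 1, 1, 1, 1, 1], "travel": [[0.3, 0.014, 0], [0.4, 0.019, 0], [0.4, 0.019, 0], [0.4, 0.019, 0], [0.4, 0.019, 0], [0.4, 0.019, 0], [0.3, 0.014, 0], [0.2, 0.009, 0]], "twist": [0, 0, 0, 0, 0, 0, 0, 0]}}

```text
time_s: 20.55
tool_pos: [0.5813, 0.078, 0.0655]
tcp_rot: [-0.072, 3.141, -0.0]
wrist_force: [0.5, -0.2, -1.1]
finger_gap: 0.0079
finger_force: 68.7
```

>>> {"name": "servo_tool", "arguments": {"claw": [1, 1, 1, 1, 1, 1, 1, 1], "travel": [[0.07, 0.003, 0], [0.07, 0.003, 0], [0.07, 0.003, 0], [0.07, 0.003, 0], [0.07, 0.003, 0], [0.07, 0.003, 0], [0, 0, 0], [0, 0, 0]], "twist": [0, 0, 0, 0, 0, 0, 0, 0]}}

```text
time_s: 21.22
tool_pos: [0.5887, 0.0783, 0.0657]
tcp_rot: [0.072, -3.141, 0.0]
wrist_force: [-0.2, -0.1, -0.3]
finger_gap: 0.008
finger_force: 68.7
```

>>> {"name": "servo_tool", "arguments": {"claw": [1, 1, 1, 1, 1, 1, 1, 1], "travel": [[0.05, 0.002, -0.04], [0.05, 0.002, -0.04], [0.05, 0.002, -0.04], [0.05, 0.002, 0], [0.05, 0.002, 0], [0.05, 0.002, 0], [0, 0, 0], [0, 0, 0]], "twist": [0, 0, 0, 0, 0, 0, 0, 0]}}

```text
time_s: 21.88
tool_pos: [0.5948, 0.0785, 0.0633]
tcp_rot: [0.072, -3.141, 0.0]
wrist_force: [0.1, 0.0, -0.6]
finger_gap: 0.0079
finger_force: 68.7
```

>>> {"name": "servo_tool", "arguments": {"claw": [1, 1, 1, 1, 1, 1, 1, 1], "travel": [[0.05, 0.002, 0], [0.05, 0.002, 0], [0.05, 0.002, 0], [0.05, 0.002, 0], [0, 0, 0], [0, 0, 0], [0, 0, 0], [0, 0, 0]], "twist": [0, 0, 0, 0, 0, 0, 0, 0]}}

```text
time_s: 22.55
tool_pos: [0.5987, 0.0787, 0.0633]
tcp_rot: [0.072, -3.141, 0.0]
wrist_force: [-0.1, 0.2, -0.2]
finger_gap: 0.0079
finger_force: 68.7
```

>>> {"name": "servo_tool", "arguments": {"claw": [1, 1, 1, 1, 1, 1, 1, 1], "travel": [[0.05, 0.002, 0], [0.05, 0.002, 0], [0.05, 0.002, 0], [0.05, 0.002, 0], [0, 0, 0], [0, 0, 0], [0, 0, 0], [0, 0, 0]], "twist": [0, 0, 0, 0, 0, 0, 0, 0]}}

```text
time_s: 23.22
tool_pos: [0.6, 0.0786, 0.0623]
tcp_rot: [0.072, -3.135, 0.001]
wrist_force: [-8.5, -0.1, -0.9]
finger_gap: 0.0079
finger_force: 68.7
```

Back wall reached (−8.5 N in x, stalled at 0.600). I lower slightly and release with a small opening.

>>> {"name": "servo_tool", "arguments": {"claw": [1, 1, 1, 1, 0.9, 0.8, 0.7, 0.6], "travel": [[0, 0, -0.03], [0, 0, -0.02], [0, 0, 0], [0, 0, 0], [0, 0, 0], [0, 0, 0], [0, 0, 0], [0, 0, 0]], "twist": [0, 0, 0, 0, 0, 0, 0, 0]}}

```text
time_s: 23.88
tool_pos: [0.6031, 0.0789, 0.0623]
tcp_rot: [-0.072, 3.14, -0.0]
wrist_force: [0.2, -0.4, -0.5]
finger_gap: 0.0172
finger_force: 0.0
```

>>> {"name": "servo_tool", "arguments": {"claw": [0.5, 0.4, 0.4, 0.4, 0.4, 0.4, 0.4, 0.4], "travel": [[0, 0, 0], [0, 0, 0], [0, 0, 0], [0, 0, 0], [0, 0, 0], [0, 0, 0], [0, 0, 0], [0, 0, 0]], "twist": [0, 0, 0, 0, 0, 0, 0, 0]}}

```text
time_s: 24.55
tool_pos: [0.6028, 0.0788, 0.0623]
tcp_rot: [-0.072, 3.141, -0.0]
wrist_force: [-0.2, 0.3, -0.1]
finger_gap: 0.0254
finger_force: 0.0
```

```bash
python3 -c "
from h import *
st();psi()"
```

```text
time_s 24.55
tool_pos [0.6028 0.0788 0.0623]
tcp_rot [-7.2000e-02  3.1407e+00 -1.0000e-04]
wrist_force [-0.1534  0.2909 -0.061 ]
finger_gap 0.0254
finger_force 0.0
joint_pos [ 1.301e-01  4.766e-01 -1.024e-01  9.918e-01 -1.000e-04  8.430e-02]
psi 92.62632946124162 z [ 0. -0. -1.]
```

>>> {"name": "servo_tool", "arguments": {"claw": [0.4, 0.4, 0.4, 0.4, 0.4, 0.4, 0.4, 0.4], "travel": [[0, 0, 0.2], [0, 0, 0.5], [0, 0, 0.8], [0, 0, 1], [0, 0, 1], [-0.5, 0, 1], [-0.8, 0, 1], [-1, 0, 1]], "twist": [0, 0, 0, 0, 0, 0, 0, 0]}}

```text
time_s: 25.22
tool_pos: [0.5569, 0.0789, 0.1939]
tcp_rot: [-0.072, 3.14, 0.0]
wrist_force: [-0.2, 0.2, 0.7]
finger_gap: 0.0253
finger_force: 0.0
```

>>> {"name": "servo_tool", "arguments": {"claw": [0.4, 0.4, 0.4, 0.4, 0.4, 0.4, 0.4, 0.4], "travel": [[-1, 0, 0.5], [-1, 0, 0.5], [-1, 0, 0.5], [-1, 0, 0.5], [-1, 0, 0.5], [-1, 0, 0], [-0.5, 0, 0], [0, 0, 0]], "twist": [0, 0, 0, 0, 0, 0, 0, 0]}}

```text
time_s: 25.88
tool_pos: [0.4252, 0.0788, 0.2433]
tcp_rot: [-0.073, 3.14, 0.0]
wrist_force: [0.3, -0.6, 0.6]
finger_gap: 0.0257
finger_force: 0.0
```

```bash
python3 -c "
from h import *
a=snap('top','t7');b=snap('side','s7');st()
a=cv2.resize(a[90:250,180:330],None,fx=2.6,fy=2.6,interpolation=cv2.INTER_CUBIC)
b=cv2.resize(b[140:340,140:350],None,fx=1.9,fy=2.08,interpolation=cv2.INTER_CUBIC)
cv2.imwrite('pics/c7.png',np.hstack([a,b[:a.shape[0]]]))"
```

```text
time_s 25.9833
tool_pos [0.4273 0.0789 0.2427]
tcp_rot [-7.2300e-02  3.1394e+00  1.0000e-04]
wrist_force [0.2396 0.9478 0.7807]
finger_gap 0.0252
finger_force 0.0
joint_pos [ 1.8280e-01  7.7900e-02 -1.8140e-01  1.3102e+00 -2.0000e-04  1.3670e-01]
```

View pics/c7.png

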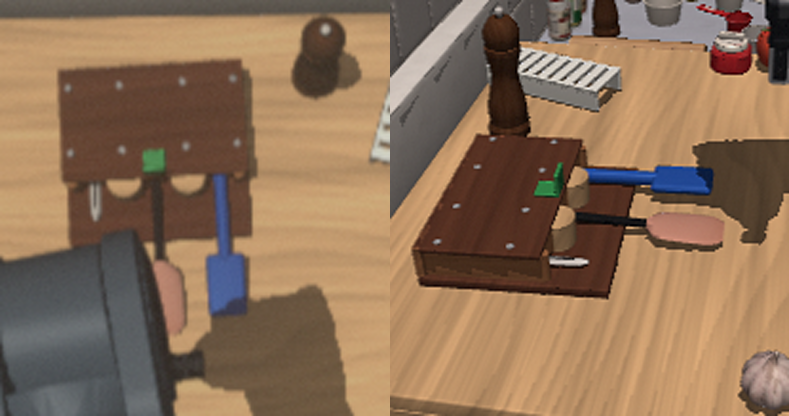

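The spatula sits in the middle pocket with only the neck and head out, head tip at about (172,334). Neighbouring tools are unmoved. I check the depth before handing in.

```bash
python3 -c "
from h import *
print(w('t7',(180+172/2.6,90+334/2.6),.068))
u=140+(390-390+333)/1.9
print(w('s7',(140+(722-390)/1.9,140+232/2.08),.065), w('s7',(140+(646-390)/1.9,140+225/2.08),.065))"
```

```text
[0.47871469 0.06342305 0.068     ]
[0.47953062 0.08739453 0.065     ] [0.56652721 0.08715308 0.065     ]
```

```bash
python3 -c "
from plant import manip
print(manip.finish_job())"
```

```text
the job is handed in; nothing more can be done
None
```

I drew the spatula out of the hood, laid it on the front of the cover and let go, then took it again by its neck and slid it handle-first to the stop in the pocket under the green tab. I handed the job in at about 26 s; the last pictures show the peeler and paddle unmoved, and no verdict came back.

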